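# Release the latched shutter key

### The arm

A 7-joint arm with a two-finger parallel gripper is mounted at the origin on the work surface. World frame = base frame: x ahead of the robot, y to its left, z up, the work surface at z = 0. Lengths are in m, angles in rad, forces in N, time in s.
With the tool pointing down it reaches from about 0.4 to 0.9 m from the base axis. Payload 5.5 kg.
Tool frame: the origin (TCP) lies midway between the tips of the shut fingers; the grasp point (between the pads) lies 19 mm behind it; z points along the fingers, y is the direction in which the jaws open and shut (so a half turn about z gives the same grasp; the last joint's range is limited). The gripper opens to 85 mm and grips with 20 to 120 N. Pads are 22 mm wide; open, the fingers measure 114 mm over their backs; the gripper's body (76 mm by 85 mm) begins 54 mm behind the grasp point. The pads swing forward as they close: fully open they stand 13 mm farther back than shut.
Start: joints at [-0.86, 0.501, -0.427, 1.55, 0.221, 1.138, -0.21], TCP at [0.281, 0.586, 0.201] pointing down, gripper open.
Joint ranges: [-2.88, 2.88], [-0.31, 2.03], [-1.54, 1.56], [0.2, 2.42], [-1.41, 4.55], [0.19, 2.02], [-2.57, 2.57]. Speed limits (rad/s): [2.57, 2.57, 3.14, 3.14, 3.14, 3.14, 3.14].

### API

Orientations are given as [roll, pitch, yaw] about the fixed x, y, z axes, in that order (R = Rz(yaw) Ry(pitch) Rx(roll)).
In Python, from bench import robot, viewer gives the robot as it stands.
- The arm moves only by the tool move_arm, never from a script. Its argument "plan" is a list that holds one entry, the list of rows, each a list of 7 numbers: the shift along the tool's x, y, z in cm, then the turn, a rotation vector about the tool's x, y, z in degrees, then the opening, from 0 (shut) to 1 (fully open). A call has exactly 8 rows; each row is the pose to reach, as a shift and turn from the pose commanded when the call began, along the tool's axes at that moment; what a row does not reach only later rows make up. A row lasts 1/12 s, in which the tool goes at most 41.7 mm and 7.16 degrees, less where a joint would pass 70% of its speed; a pose out of reach is approached as far as the arm can. A call with a gripper value outside its range is refused whole. The fingers move at their own pace and stop on an object; "grip_force" is the grip in N (left out, the last holds). Time passes only in rows, so rows that repeat a pose let the fingers close, or fill a call up. It gives the time, the measured TCP pose, the force and the opening at its end, in the units of the state.
- robot.sense(): the state, without advancing time (a new reading comes with each control period).
- viewer.camera(name): name is "scene" or "top" or "wrist"; returns the picture (384x512x3 uint8, red, green, blue); there is no depth.
- viewer.camera_info(name): a dict with "K" (3x3 intrinsics, pixels), "xyz" and "rotation" of the camera in the world. Camera axes: x right, y down, z forward; pixel columns grow to the right and rows downward; lengths in m; the calibration is good to about 2 mm. A picture is of the moment at which its call begins: read the wrist's pose just before it. camera_info takes no time and is no camera call; for the wrist camera it gives the pose at the moment of the call.
- robot.finish_job(): hands the job in, once; it reports no verdict.
The state is a dict: "time_s": time; "joints": joint angles; "dq": joint speeds; "tau": joint torques, N m; "tcp_pos": TCP position; "eef_rot": TCP orientation; "wrist_force": force on the tool from outside, world axes, zero at the start; "moment": the same for the moment, N m; "width": finger opening in m.
Only numpy, scipy, OpenCV 4.12 (cv2) and the standard library are available. Lean on these libraries where they do the work, as an engineer would, in place of code of your own. Each camera call takes 0.05 s, during which the arm holds its last target. There are 200 camera calls.

### The job

One of the four identical keys on the shutter controller has been left latched down. With the fingertips tap each of the four keys lightly, one after the other, beginning at the key beside the round dial and going along the row, to find it by feel; a light tap neither releases the latched key nor pushes a free key far down. Then press the latched key right down and let go so that it springs up level with the others; pick nothing up and leave the loose lens, post holder and screwdriver where they are.

Things in the scene. Friction and masses are not known exactly. Their poses are not given: they have to be found in the camera images.
- controller: Grey instrument box fixed to the table, 130 (x) x 300 (y) x 60 mm high; origin under its centre at table height, y along the key row, z up. On top, on the line x = 0, stand a fixed round black dial (38 mm across, 11 mm high) at y = +118 mm and four identical square grey keys (caps 26 x 26 mm, 16 mm above the box top) at y = +55, +5, -45 and -95 mm.
- key1_top (a point): Centre of the level top face of the first key, beside the dial (controller y = +55 mm); it moves with the key: 76 mm above the table when up, 72 mm when latched down. Each key moves straight down on a spring, 7 mm at most. Exactly one of the four, any of them, is latched at the start.
- key2_top (a point): Centre of the top face of the second key (controller y = +5 mm), same heights. Any free (up) key starts to yield at 1.0 N and takes 1.1 N more per mm: about 3.2 N at 2 mm down, 6.5 N at 5 mm. A free key is pushed too far if it goes more than 5 mm down.
- key3_top (a point): Centre of the top face of the third key (controller y = -45 mm), same heights. The latched key sits 4 mm lower and feels solid up to about 5.2 N, then yields at 1.1 N per mm; its latch lets go once it is 6 mm below the up position (top at 70 mm, about 7.6 N) and it springs up fully when let go. Press it to the stop: top at 69 mm, about 9 N.
- key4_top (a point): Centre of the top face of the fourth key, farthest from the dial (controller y = -95 mm), same heights.
- lens_mount: Loose lens in a black ring mount (42 mm across) on a post with a round steel foot 52 mm across, 99 mm high in all, standing on the table on the far side of the controller; origin under the foot's centre. Not to be disturbed.
- post_holder: Loose black post holder, an upright cylinder 25 mm across with a 32 mm foot, 55 mm high, standing on the table beyond the dial end of the controller; origin under its centre. Not to be disturbed.
- driver: Loose screwdriver 160 mm long lying on the table beyond the other end of the controller; origin halfway along it, at table height. Not to be disturbed.

How it is judged:
On the way, in this order (a step that is already met when the one before it is completed fails the run):
1. key 1 (counted from the dial) has been touched with the fingers (contact force between the fingers and key1 above 0.4 N), for 0.02 s.
2. key 2 (counted from the dial) has been touched with the fingers (contact force between the fingers and key2 above 0.4 N), for 0.02 s.
3. key 3 (counted from the dial) has been touched with the fingers (contact force between the fingers and key3 above 0.4 N), for 0.02 s.
4. key 4 (counted from the dial) has been touched with the fingers (contact force between the fingers and key4 above 0.4 N), for 0.02 s.
5. the key that was latched down at the start has sprung up (((distance of key1_top from where it was at the start of the episode above 0.0025 m and z of key1_top in the frame of controller above 0.0747 m) or (distance of key2_top from where it was at the start of the episode above 0.0025 m and z of key2_top in the frame of controller above 0.0747 m) or (distance of key3_top from where it was at the start of the episode above 0.0025 m and z of key3_top in the frame of controller above 0.0747 m) or (distance of key4_top from where it was at the start of the episode above 0.0025 m and z of key4_top in the frame of controller above 0.0747 m))), for 0.2 s.
At the end, for the whole second after the job is handed in: All four keys stand up (tops within 1.3 mm of 76 mm above the table) and the lens mount, post holder and screwdriver are within 15 mm of where they stood (z of each of key1_top, key2_top, key3_top, key4_top in the frame of controller above 0.0747 m and distance of each of lens_mount, post_holder, driver from where it was at the start of the episode below 0.015 m); the robot touches nothing.
It fails at once if a key that was free (up) at the start was pushed more than 5 mm down (distance of any of key1_top, key2_top, key3_top, key4_top from where it was at the start of the episode above 0.005 m).
It fails at once if the lens mount was moved more than 15 mm or lifted (distance of lens_mount from where it was at the start of the episode above 0.015 m).
It fails at once if the post holder was moved more than 15 mm or lifted (distance of post_holder from where it was at the start of the episode above 0.015 m).
It fails at once if the screwdriver was moved more than 15 mm or lifted (distance of driver from where it was at the start of the episode above 0.015 m).
It also fails if it takes over 51 s, if anything falls off the work surface, if the arm or the gripper's body presses on something with over 40 N, if the wrist force passes 120 N, or if a joint passes its speed limit or range.

## Working session

There is one attempt and no reset: what is moved stays moved. The work goes in short steps, Python scripts to look and compute and a tool call to move; the robot and the scene stay as the last step left them, time stands still between calls to the robot, and variables do not carry over. Pictures are saved under pics/ and viewed, about 8 in all and at most 12, crops included, and the job is handed in when it is done.

Besides the shell and the picture viewer there is one more tool, called after "Request:" by a JSON object that holds its "name" and its "arguments". move_arm: Moves the arm, as the interface text tells. Its arguments: {"type":"object","properties":{"plan":{"type":"array","items":{"type":"array","items":{"type":"array","items":{"type":"number"}}}},"grip_force":{"type":"number"}},"required":["plan"]}

```bash
mkdir -p pics; python3 - <<'E'
from bench import robot, viewer
import cv2,json
s=robot.sense(); print(s)
for n in("scene","top"):
    im=viewer.camera(n); cv2.imwrite(f"pics/{n}0.png",cv2.resize(im[:,:,::-1],(800,600),interpolation=cv2.INTER_CUBIC)); 
    print(n,viewer.camera_info(n))
E
```

```text
{'time_s': 0.0, 'joints': array([-0.85979991,  0.50183816, -0.42680698,  1.55144999,  0.22078861,
        1.13829035, -0.21029661]), 'dq': array([ 4.64818114e-04, -9.19502518e-04, -8.98280715e-05, -2.24154885e-06,
        9.25006704e-04, -1.67022613e-03, -4.64851104e-04]), 'tau': array([-9.63808743e-04, -5.69510150e+01, -5.81668586e+00, -2.80934751e+01,
        1.05362400e-02,  1.19265847e-02,  1.71780141e-05]), 'tcp_pos': array([0.28113799, 0.58522505, 0.19986687]), 'eef_rot': array([-3.13966411e+00, -8.30580434e-05,  2.69386346e+00]), 'wrist_force': array([-0.23447693,  0.16490278,  0.42800272]), 'moment': array([-0.05392696, -0.02196694,  0.03167423]), 'width': 0.08536894401877497}
scene {'K': array([[418.4725594 ,   0.        , 259.73141433],
       [  0.        , 418.4725594 , 198.00484461],
       [  0.        ,   0.        ,   1.        ]]), 'xyz': array([1.04360225, 0.01195064, 0.78360221]), 'rotation': array([-2.59225099,  0.00424895,  1.52305147])}
top {'K': array([[400.29240153,   0.        , 255.36307067],
       [  0.        , 400.29240153, 193.4250596 ],
       [  0.        ,   0.        ,   1.        ]]), 'xyz': array([0.44329926, 0.02641151, 1.10373732]), 'rotation': array([-2.98812575,  0.03242189, -1.59332464])}
```

View pics/top0.png

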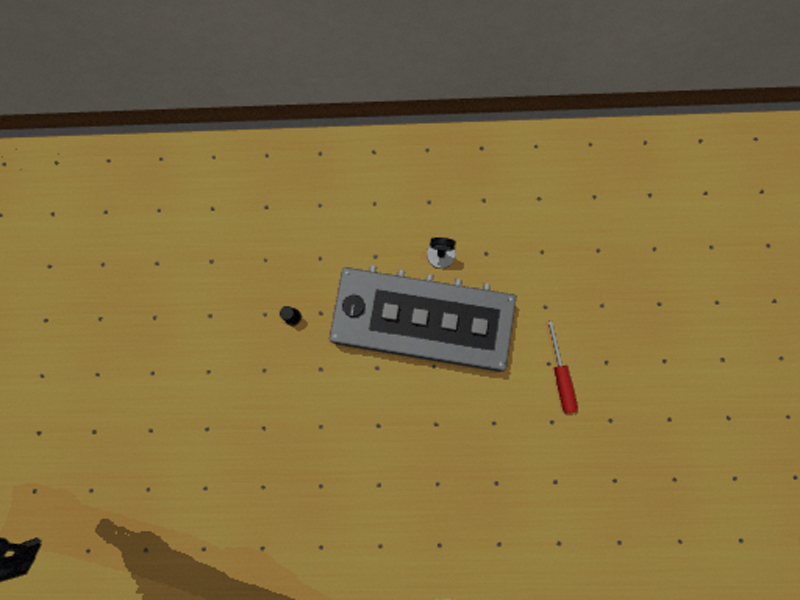

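View pics/scene0.png

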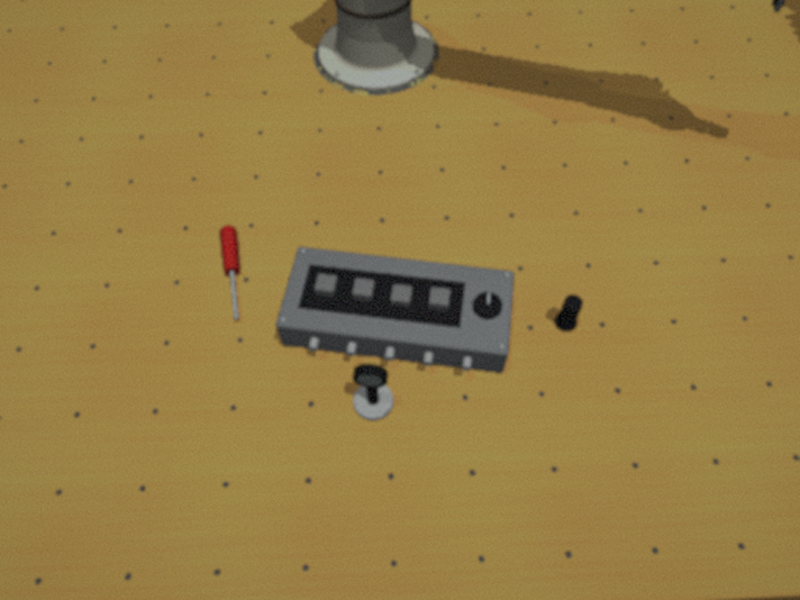

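```bash
cat > h.py <<'E'
import numpy as np
from scipy.spatial.transform import Rotation as Ro
from bench import robot, viewer
def ray(info,px,z):
    K,c,R=info["K"],info["xyz"],Ro.from_euler("xyz",info["rotation"]).as_matrix()
    d=R@np.linalg.inv(K)@np.array([px[0],px[1],1.]); return c+d*(z-c[2])/d[2]
def delta(target,yaw=None):
    s=robot.sense(); R=Ro.from_euler("xyz",s["eef_rot"]).as_matrix()
    return R.T@(np.array(target)-s["tcp_pos"])*100, s
E
python3 - <<'E'
from h import *
obs={"top":[(353,306),(391,312),(420,317),(450,321),(480,326)],"scene":[(487,306),(440,296),(402,293),(364,288),(326,283)]}
Y=np.array([.118,.055,.005,-.045,-.095])
for n,o in obs.items():
    i=viewer.camera_info(n)
    P=np.array([ray(i,(u*.64,v*.64),.071 if k==0 else .076) for k,(u,v) in enumerate(o)])
    print(n,P.round(4).tolist())
    A=np.c_[Y,np.ones(5)]; c=np.linalg.lstsq(A,P[:,:2],rcond=None)[0]
    print("dir",c[0],np.linalg.norm(c[0]),"yaw",np.arctan2(-c[0][0],c[0][1]),"org",c[1],"res mm",((A@c-P[:,:2])*1e3).round(1).tolist())
i=viewer.camera_info("top")
for p in [(441,260),(291,318)]: print(ray(i,(p[0]*.64,p[1]*.64),.0))
E
```

```text
top [[0.5996, 0.1335, 0.071], [0.587, 0.0698, 0.076], [0.5774, 0.0219, 0.076], [0.5694, -0.0274, 0.076], [0.5598, -0.0764, 0.076]]
dir [0.18508739 0.98296791] 1.0002415930528743 yaw -0.18611529308365704 org [0.57721785 0.01682763] res mm [[-0.5, -0.7], [0.4, 1.1], [0.8, -0.2], [-0.5, -0.0], [-0.1, -0.2]]
scene [[0.6079, 0.1338, 0.071], [0.5928, 0.0744, 0.076], [0.5858, 0.0259, 0.076], [0.5756, -0.0229, 0.076], [0.5653, -0.0723, 0.076]]
dir [0.19499791 0.96833259] 0.9877713287098459 yaw -0.19871726197656664 org [0.58398883 0.02043198] res mm [[-0.9, 0.8], [1.9, -0.7], [-0.8, -0.6], [-0.4, -0.2], [0.2, 0.7]]
[ 0.68975189 -0.01904633  0.        ]
[0.59164871 0.25233099 0.        ]
```

Request:
{"name": "move_arm", "arguments": {"plan": [[[-3.3,-2.2,0,0,0,-2,0],[-6.6,-4.4,0,0,0,-4,0],[-9.9,-6.6,0,0,0,-6,0],[-13.2,-8.8,0,0,0,-8,0],[-16.5,-11,0,0,0,-10,0],[-19.8,-13.2,0,0,0,-12,0],[-23.1,-15.4,0,0,0,-14,0],[-26.4,-17.6,0,0,0,-14.7,0]]]}}

```text
time_s: 0.77
tcp_pos: [0.4436, 0.3109, 0.2007]
eef_rot: [-3.141, -0.0, 2.952]
wrist_force: [0.8, -0.2, 0.2]
width: 0.0003
```

```bash
python3 - <<'E'
from h import *
d,s=delta((.589,.072,.13)); print(d,s["tcp_pos"],s["eef_rot"],s["joints"],s["width"])
E
```

```text
[-18.77897343 -20.72502205   7.06762878] [0.44360493 0.3109156  0.20065681] [-3.14119660e+00 -3.33436614e-04  2.95223799e+00] [-0.32452075  0.30235678 -0.4042229   1.82488211  0.1360424   1.0419974
  0.6002049 ] 0.00027045003963824726
```

Request:
{"name": "move_arm", "arguments": {"plan": [[[-2.7,-3.0,0,0,0,0,0],[-5.4,-6,0,0,0,0,0],[-8.1,-9,0,0,0,0,0],[-10.8,-12,1,0,0,0,0],[-13.5,-15,2.5,0,0,0,0],[-16.2,-18,4.5,0,0,0,0],[-18.8,-20.7,6,0,0,0,0],[-18.8,-20.7,7,0,0,0,0]]]}}

```text
time_s: 1.43
tcp_pos: [0.5911, 0.0638, 0.1288]
eef_rot: [-3.137, 0.001, 2.94]
wrist_force: [1.2, -0.8, -0.2]
width: -0.0
```

```bash
python3 - <<'E'
from h import *
import cv2
s=robot.sense(); i=viewer.camera_info("wrist"); print(s["tcp_pos"],s["eef_rot"],s["wrist_force"],s["joints"])
cv2.imwrite("pics/w1.png",cv2.resize(viewer.camera("wrist")[:,:,::-1],(800,600)))
im=viewer.camera("top")[:,:,::-1][160:250,190:340]; cv2.imwrite("pics/t1.png",cv2.resize(im,(750,450),interpolation=cv2.INTER_CUBIC))
print(i); np.save("w1.npy",i,allow_pickle=True)
E
```

```text
[0.59112588 0.06379982 0.12880197] [-3.13655959e+00  1.11936643e-03  2.93977637e+00] [ 1.16023357 -0.80176602 -0.21736886] [ 0.04039158  0.46088587 -0.25400815  1.76393092  0.1456198   0.93561168
  1.0940032 ]
{'K': array([[320.17278122,   0.        , 257.66895756],
       [  0.        , 320.17278122, 194.03660625],
       [  0.        ,   0.        ,   1.        ]]), 'xyz': array([0.52742126, 0.07840439, 0.30199467]), 'rotation': array([2.87498441, 0.00484183, 1.36778194])}
```

View pics/w1.png

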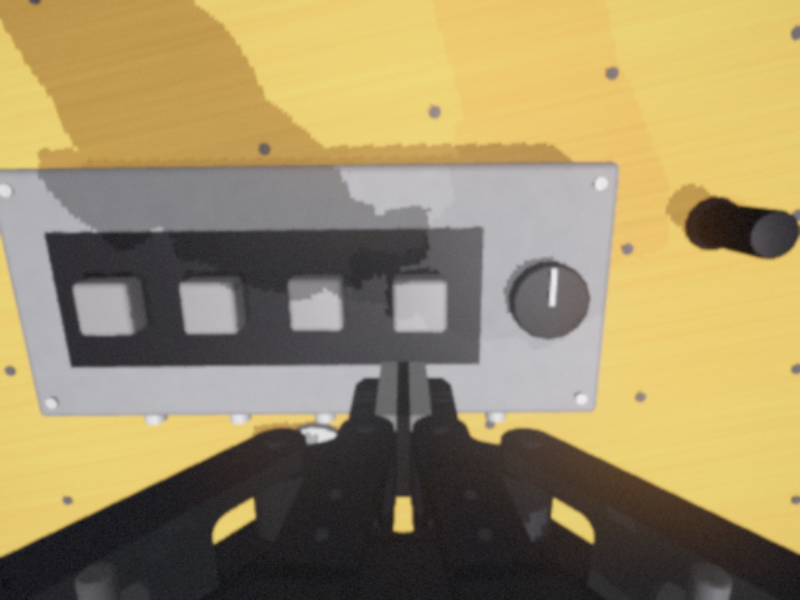

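The wrist picture shows the key caps at (420,306), (316,304), (210,307) and (106,308), the dial at (550,302), and the shut fingertips near (403,370).

```bash
python3 - <<'E'
from h import *
i=np.load("w1.npy",allow_pickle=True).item()
Y=np.array([.118,.055,.005,-.045,-.095]);A=np.c_[Y,np.ones(5)]
P=np.array([ray(i,(u*.64,v*.64),.071 if k==0 else .076) for k,(u,v) in enumerate([(550,302),(420,306),(316,304),(210,307),(106,308)])])
print(P.round(4).tolist()); c=np.linalg.lstsq(A,P[:,:2],rcond=None)[0]
print(c,np.linalg.norm(c[0]),np.arctan2(-c[0][0],c[0][1]),((A@c-P[:,:2])*1e3).round(1).tolist())
d,s=delta((.589,.0725,.0)); print(d,s["tcp_pos"],s["eef_rot"],s["wrist_force"])
E
```

```text
[[0.6025, 0.1337, 0.071], [0.5906, 0.0726, 0.076], [0.5799, 0.025, 0.076], [0.5713, -0.0242, 0.076], [0.562, -0.0724, 0.076]]
[[0.19091601 0.96774775]
 [0.57982289 0.01957512]] 0.986399832036078 -0.1947775547525088 [[-0.2, 0.1], [-0.3, 0.2], [0.9, -0.6], [-0.1, 0.2], [-0.3, 0.1]]
[-0.21068062  0.27513689 12.78204227] [0.58706673 0.07040328 0.12783558] [-3.13910891 -0.00485182  2.9450467 ] [ 0.22397467 -0.04214827 -0.29547994]
```

Request:
{"name": "move_arm", "arguments": {"plan": [[[-0.2,0.2,1.5,0,0,0,0],[-0.2,0.2,3,0,0,0,0],[-0.2,0.2,4,0,0,0,0],[-0.2,0.2,4.4,0,0,0,0],[-0.2,0.2,4.6,0,0,0,0],[-0.2,0.2,4.7,0,0,0,0],[-0.2,0.2,4.7,0,0,0,0],[-0.2,0.2,4.7,0,0,0,0]]]}}

```text
time_s: 2.2
tcp_pos: [0.5913, 0.0759, 0.0847]
eef_rot: [3.141, 0.001, 2.951]
wrist_force: [-0.6, -0.0, -0.4]
width: 0.0002
```

```bash
python3 - <<'E'
from h import *
d,s=delta((.5897,.0725,.076)); print(d,s["tcp_pos"],s["eef_rot"],s["wrist_force"],s["dq"])
E
```

```text
[ 0.09665302 -0.36188414  0.87175003] [0.59132479 0.07586768 0.08472031] [3.14114403e+00 1.23310730e-03 2.95055287e+00] [-0.576572   -0.0091807  -0.42016972] [ 0.00219839 -0.00185492  0.00104479 -0.0009365  -0.00169125 -0.00089002
  0.00052738]
```

Request:
{"name": "move_arm", "arguments": {"plan": [[[0.1,-0.3,0.4,0,0,0,0],[0.1,-0.3,0.7,0,0,0,0],[0.1,-0.3,0.85,0,0,0,0],[0.1,-0.3,0.95,0,0,0,0],[0.1,-0.3,1.0,0,0,0,0],[0.1,-0.3,1.05,0,0,0,0],[0.1,-0.3,1.05,0,0,0,0],[0.1,-0.3,1.05,0,0,0,0]]]}}

```text
time_s: 2.87
tcp_pos: [0.5893, 0.073, 0.0734]
eef_rot: [3.141, 0.0, 2.95]
wrist_force: [0.3, 0.6, 0.3]
width: 0.0001
```

Request:
{"name": "move_arm", "arguments": {"plan": [[[0,0,0.05,0,0,0,0],[0,0,0.08,0,0,0,0],[0,0,0.1,0,0,0,0],[0,0,0.1,0,0,0,0],[0,0,0.1,0,0,0,0],[0,0,0.1,0,0,0,0],[0,0,0.1,0,0,0,0],[0,0,0.1,0,0,0,0]]]}}

```text
time_s: 3.53
tcp_pos: [0.5892, 0.0728, 0.0724]
eef_rot: [3.142, 0.0, 2.95]
wrist_force: [-1.0, -0.0, 1.0]
width: -0.0
```

```bash
python3 - <<'E'
from h import *
import cv2
s=robot.sense(); print(s["tcp_pos"],s["wrist_force"],s["moment"])
im=viewer.camera("scene")[:,:,::-1][130:250,170:340]; cv2.imwrite("pics/s2.png",cv2.resize(im,(800,565),interpolation=cv2.INTER_CUBIC))
s=robot.sense(); print(s["tcp_pos"],s["wrist_force"],s["moment"])
E
```

```text
[0.58923047 0.0728477  0.07241809] [-0.96991134 -0.00645571  1.0176471 ] [-0.00426378  0.00210813 -0.01726415]
[0.58920229 0.07283782 0.07239662] [-0.33478272 -1.14728411  0.18948629] [-0.00150662 -0.03526659 -0.00827162]
```

View pics/s2.png

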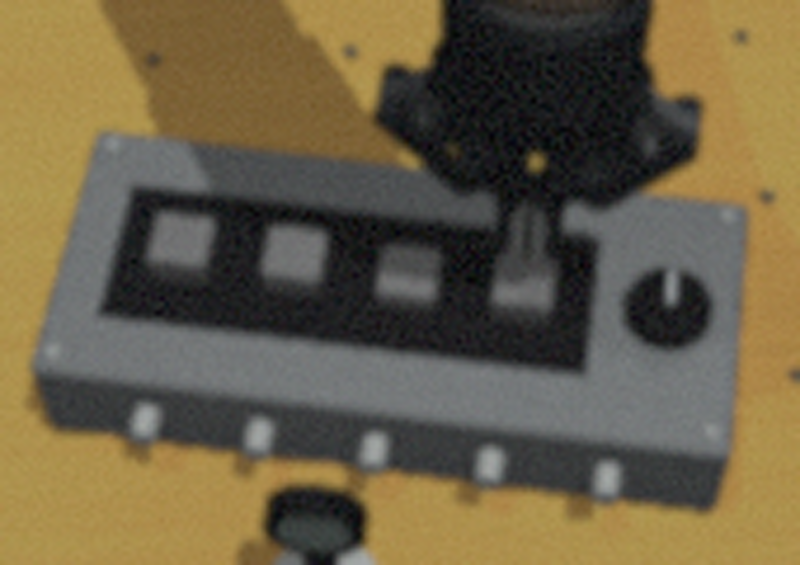

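The view shows the shut fingertips over key 1 (525,270), and force is still within noise. I'm going on down in small steps.

Request:
{"name": "move_arm", "arguments": {"plan": [[[0,0,0.03,0,0,0,0],[0,0,0.06,0,0,0,0],[0,0,0.08,0,0,0,0],[0,0,0.08,0,0,0,0],[0,0,0.08,0,0,0,0],[0,0,0.08,0,0,0,0],[0,0,0.08,0,0,0,0],[0,0,0.08,0,0,0,0]]]}}

```text
time_s: 4.25
tcp_pos: [0.5892, 0.0729, 0.0716]
eef_rot: [3.142, -0.0, 2.95]
wrist_force: [-0.9, 0.2, -0.3]
width: 0.0002
```

```bash
python3 - <<'E'
from h import *
for k in range(5):
    s=robot.sense(); print(s["tcp_pos"],s["wrist_force"],s["tau"][[1,3,5]]); viewer.camera("top")
E
```

```text
[0.58920308 0.07286579 0.07159091] [-0.87468815  0.21041536 -0.30377753] [-5.50410175e+01 -2.30027354e+01  2.08126301e-03]
[0.58922395 0.07289077 0.07160661] [-0.16490674  0.78095513  0.69455101] [-5.50436282e+01 -2.30038673e+01  1.89246544e-03]
[0.58921255 0.07285311 0.07159044] [ 1.12616216 -0.20220628 -0.70798718] [-5.50453842e+01 -2.30045879e+01  1.68039325e-03]
[0.58920793 0.07286307 0.07159497] [ 0.11468457 -0.28551837 -0.10754094] [-5.50477660e+01 -2.30057412e+01  1.83848097e-03]
[0.58920984 0.07284281 0.0716035 ] [1.03337383 0.10477506 1.20958465] [-5.50478768e+01 -2.30055374e+01  1.70787171e-03]
```

Request:
{"name": "move_arm", "arguments": {"plan": [[[0,0,0.03,0,0,0,0],[0,0,0.06,0,0,0,0],[0,0,0.06,0,0,0,0],[0,0,0.06,0,0,0,0],[0,0,0.06,0,0,0,0],[0,0,0.06,0,0,0,0],[0,0,0.06,0,0,0,0],[0,0,0.06,0,0,0,0]]]}}

```text
time_s: 5.17
tcp_pos: [0.5892, 0.0729, 0.071]
eef_rot: [3.142, -0.0, 2.95]
wrist_force: [0.2, 0.7, -0.2]
width: -0.0001
```

```bash
cat > f.py <<'E'
from h import *
F=[]
for k in range(4):
    s=robot.sense(); F.append(s["wrist_force"]); viewer.camera("top")
print(s["time_s"],s["tcp_pos"],s["eef_rot"],"F",np.mean(F,0).round(2),s["tau"][[1,3,5]])
E
python3 f.py
```

```text
5.3167 [0.58922886 0.07286463 0.07100796] [3.14152094e+00 3.63712437e-06 2.95036020e+00] F [ 0.09  0.15 -0.15] [-5.50712407e+01 -2.29815549e+01  1.64949775e-03]
```

Request:
{"name": "move_arm", "arguments": {"plan": [[[0,0,0.03,0,0,0,0],[0,0,0.06,0,0,0,0],[0,0,0.06,0,0,0,0],[0,0,0.06,0,0,0,0],[0,0,0.06,0,0,0,0],[0,0,0.06,0,0,0,0],[0,0,0.06,0,0,0,0],[0,0,0.06,0,0,0,0]]]}}

```text
time_s: 6.03
tcp_pos: [0.5892, 0.0729, 0.0704]
eef_rot: [3.142, -0.0, 2.95]
wrist_force: [-1.5, 0.1, -0.0]
width: 0.0001
```

```bash
python3 f.py
```

```text
6.1833 [0.58920428 0.07285265 0.07038395] [ 3.14158714e+00 -1.54647769e-05  2.95041188e+00] F [-0.35  0.06 -0.2 ] [-5.50925303e+01 -2.29560775e+01  1.86064368e-03]
```

Request:
{"name": "move_arm", "arguments": {"plan": [[[0,0,0.03,0,0,0,0],[0,0,0.06,0,0,0,0],[0,0,0.06,0,0,0,0],[0,0,0.06,0,0,0,0],[0,0,0.06,0,0,0,0],[0,0,0.06,0,0,0,0],[0,0,0.06,0,0,0,0],[0,0,0.06,0,0,0,0]]]}}

```text
time_s: 6.9
tcp_pos: [0.5892, 0.0729, 0.0698]
eef_rot: [3.142, -0.0, 2.95]
wrist_force: [-0.0, 0.1, -0.6]
width: 0.0001
```

```bash
python3 f.py
```

```text
7.05 [0.58917658 0.07286588 0.06977686] [ 3.14158870e+00 -7.68556209e-05  2.95045737e+00] F [-0.25 -0.09 -0.1 ] [-5.51150322e+01 -2.29313385e+01  2.05454526e-03]
```

```bash
python3 - <<'E'
from h import *
import cv2
a=viewer.camera("wrist")[:,:,::-1][130:280,170:370]; b=viewer.camera("scene")[:,:,::-1][165:215,255:325]
a=cv2.resize(a,(600,450),interpolation=cv2.INTER_CUBIC)
b=cv2.resize(b,(700,500),interpolation=cv2.INTER_CUBIC)
cv2.imwrite("pics/w3.png",a);cv2.imwrite("pics/s3.png",b)
i=viewer.camera_info("wrist");j=viewer.camera_info("scene")
s=robot.sense()
for n,c in(("w",i),("s",j)):
    R=Ro.from_euler("xyz",c["rotation"]).as_matrix()
    for z in (s["tcp_pos"][2],s["tcp_pos"][2]+.004):
        p=s["tcp_pos"].copy();p[2]=z
        q=c["K"]@R.T@(p-c["xyz"]);q=q[:2]/q[2]; print(n,q,(q-[170,130])*3 if n=="w" else (q-[255,165])*10)
E
```

```text
w [256.61905841 224.26140976] [259.85717522 282.78422929]
w [256.59810352 226.76994914] [259.79431056 290.30984741]
s [280.56931421 189.61573041] [255.69314209 246.15730414]
s [280.6451358  188.54600089] [256.45135803 235.46000893]
```

View pics/w3.png

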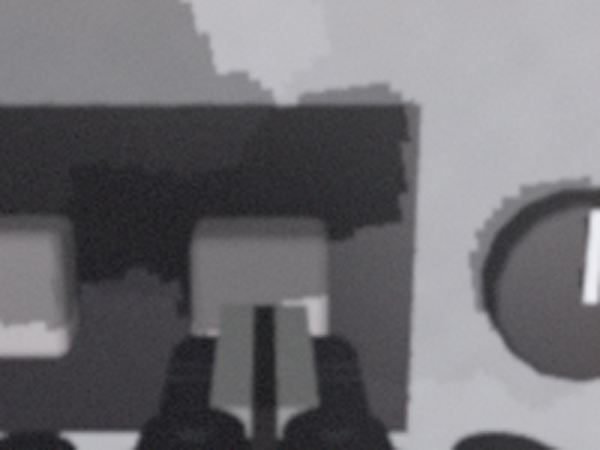

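View pics/s3.png

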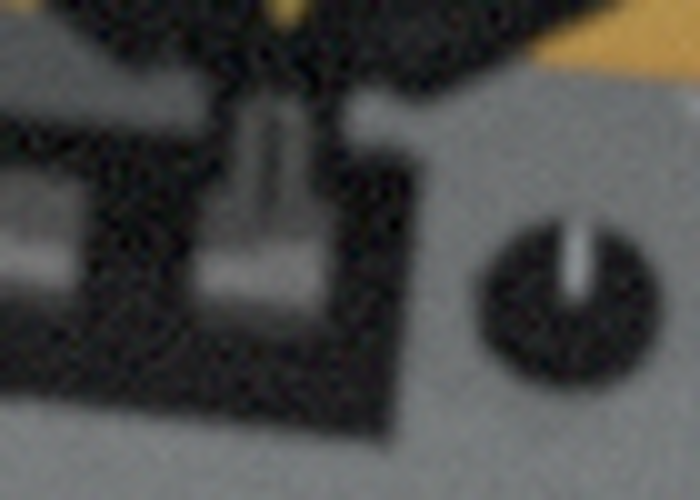

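The tip shows at about (264,305) in the wrist crop and (270,235) in the scene crop. In both views it is higher than the reported TCP would put it. So the TCP height isn't reliable here, and I'll go down by force in 2 mm steps.

Request:
{"name": "move_arm", "arguments": {"plan": [[[0,0,0.03,0,0,0,0],[0,0,0.07,0,0,0,0],[0,0,0.11,0,0,0,0],[0,0,0.15,0,0,0,0],[0,0,0.18,0,0,0,0],[0,0,0.2,0,0,0,0],[0,0,0.2,0,0,0,0],[0,0,0.2,0,0,0,0]]]}}

```text
time_s: 7.87
tcp_pos: [0.5892, 0.0728, 0.0678]
eef_rot: [-3.142, -0.0, 2.95]
wrist_force: [0.4, 0.4, -0.4]
width: -0.0001
```

```bash
sed -i 's/range(4)/range(2)/' f.py; python3 f.py
```

```text
7.9167 [0.58923183 0.07285492 0.06779689] [3.14155556e+00 1.16389124e-05 2.95037588e+00] F [-0.33  0.16 -0.15] [-5.51641273e+01 -2.28329694e+01  2.55670158e-03]
```

Request:
{"name": "move_arm", "arguments": {"plan": [[[0,0,0.03,0,0,0,0],[0,0,0.07,0,0,0,0],[0,0,0.11,0,0,0,0],[0,0,0.15,0,0,0,0],[0,0,0.18,0,0,0,0],[0,0,0.2,0,0,0,0],[0,0,0.2,0,0,0,0],[0,0,0.2,0,0,0,0]]]}}

```text
time_s: 8.63
tcp_pos: [0.5892, 0.0728, 0.0658]
eef_rot: [-3.142, -0.0, 2.95]
wrist_force: [-0.5, 0.4, -0.0]
width: 0.0002
```

```bash
python3 f.py
```

```text
8.6833 [0.58920277 0.07284642 0.06578272] [-3.14159170e+00 -2.84844765e-05  2.95038648e+00] F [-0.24  0.26  0.04] [-5.52397120e+01 -2.27501732e+01  2.53832666e-03]
```

Request:
{"name": "move_arm", "arguments": {"plan": [[[0,0,0.03,0,0,0,0],[0,0,0.07,0,0,0,0],[0,0,0.11,0,0,0,0],[0,0,0.15,0,0,0,0],[0,0,0.18,0,0,0,0],[0,0,0.2,0,0,0,0],[0,0,0.2,0,0,0,0],[0,0,0.2,0,0,0,0]]]}}

```text
time_s: 9.4
tcp_pos: [0.5892, 0.0729, 0.0638]
eef_rot: [3.142, -0.0, 2.95]
wrist_force: [0.2, -0.7, 0.8]
width: 0.0001
```

```bash
python3 f.py
```

```text
9.45 [0.58920802 0.07288283 0.06380064] [3.14156349e+00 9.78954577e-06 2.95046396e+00] F [ 0.18 -0.72  0.3 ] [-5.53145921e+01 -2.26666707e+01  2.59689521e-03]
```

```bash
python3 - <<'E'
from h import *
import cv2
i=viewer.camera_info("wrist");j=viewer.camera_info("scene")
ii=dict(i); ii["xyz"]=i["xyz"]+[0,0,.006]
for h in (.07,.076,.08,.085,.09,.095,.1): print(h,ray(ii,(258,231.7),h)[:2].round(4),ray(j,(282,188.5),h)[:2].round(4))
a=viewer.camera("wrist")[:,:,::-1][170:270,190:320]; b=viewer.camera("scene")[:,:,::-1][165:215,255:320]
o=np.hstack([cv2.resize(x,(400,308),interpolation=cv2.INTER_CUBIC) for x in(a,b)])
cv2.imwrite("pics/c4.png",o)
E
```

```text
0.07 [0.5938 0.0728] [0.5868 0.0759]
0.076 [0.5914 0.0732] [0.5906 0.0754]
0.08 [0.5898 0.0735] [0.5932 0.075 ]
0.085 [0.5878 0.0739] [0.5964 0.0746]
0.09 [0.5859 0.0743] [0.5996 0.0741]
0.095 [0.5839 0.0747] [0.6028 0.0737]
0.1 [0.5819 0.0751] [0.606  0.0732]
```

View pics/c4.png

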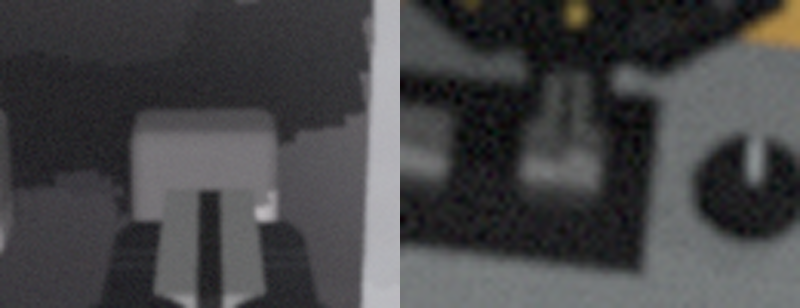

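The tip is still clearly above the cap, by about 5–20 mm on triangulation, and over its centre to within 4 mm. Joint torque 2 is nearly noise-free (about 0.6 N·m per N), so I'll use it to detect contact.

Request:
{"name": "move_arm", "arguments": {"plan": [[[0,0,0.04,0,0,0,0],[0,0,0.08,0,0,0,0],[0,0,0.12,0,0,0,0],[0,0,0.16,0,0,0,0],[0,0,0.18,0,0,0,0],[0,0,0.18,0,0,0,0],[0,0,0.18,0,0,0,0],[0,0,0.18,0,0,0,0]]]}}

```text
time_s: 10.27
tcp_pos: [0.5892, 0.0729, 0.062]
eef_rot: [3.142, -0.0, 2.95]
wrist_force: [0.6, -0.2, -0.3]
width: -0.0002
```

```bash
cat > t.py <<'E'
from h import *
s=robot.sense(); print(s["time_s"],s["tcp_pos"],s["wrist_force"],s["tau"][[1,3]],s["joints"].round(3),s["width"])
E
python3 t.py
```

```text
10.2667 [0.58920318 0.07288006 0.0619793 ] [ 0.64754344 -0.22696829 -0.3258147 ] [-55.384022   -22.59332299] [ 0.019  0.548 -0.244  1.807  0.175  0.808  1.068] -0.00018594708275197712
```

Request:
{"name": "move_arm", "arguments": {"plan": [[[0,0,0.04,0,0,0,0],[0,0,0.08,0,0,0,0],[0,0,0.12,0,0,0,0],[0,0,0.16,0,0,0,0],[0,0,0.18,0,0,0,0],[0,0,0.18,0,0,0,0],[0,0,0.18,0,0,0,0],[0,0,0.18,0,0,0,0]]]}}

```text
time_s: 10.93
tcp_pos: [0.5892, 0.0729, 0.0602]
eef_rot: [3.142, -0.0, 2.95]
wrist_force: [0.2, 0.5, -0.5]
width: 0.0
```

```bash
python3 t.py
```

```text
10.9333 [0.58921222 0.07286029 0.06020421] [ 0.21016265  0.52498331 -0.47334928] [-55.4519248 -22.5178349] [ 0.019  0.55  -0.244  1.808  0.176  0.805  1.067] 4.064494553088665e-05
```

Request:
{"name": "move_arm", "arguments": {"plan": [[[0,0,0.04,0,0,0,0],[0,0,0.08,0,0,0,0],[0,0,0.12,0,0,0,0],[0,0,0.16,0,0,0,0],[0,0,0.18,0,0,0,0],[0,0,0.18,0,0,0,0],[0,0,0.18,0,0,0,0],[0,0,0.18,0,0,0,0]]]}}

```text
time_s: 11.6
tcp_pos: [0.5892, 0.0728, 0.0584]
eef_rot: [3.142, -0.0, 2.95]
wrist_force: [0.2, 0.6, 0.0]
width: -0.0
```

```bash
python3 t.py
```

```text
11.6 [0.58918877 0.07283496 0.05836454] [0.16034659 0.58474359 0.02972466] [-55.5201602  -22.44254887] [ 0.018  0.553 -0.243  1.808  0.177  0.801  1.066] -1.389734653185106e-05
```

Request:
{"name": "move_arm", "arguments": {"plan": [[[0,0,0.04,0,0,0,0],[0,0,0.08,0,0,0,0],[0,0,0.12,0,0,0,0],[0,0,0.16,0,0,0,0],[0,0,0.18,0,0,0,0],[0,0,0.18,0,0,0,0],[0,0,0.18,0,0,0,0],[0,0,0.18,0,0,0,0]]]}}

```text
time_s: 12.27
tcp_pos: [0.5892, 0.0729, 0.0566]
eef_rot: [3.142, 0.0, 2.95]
wrist_force: [-0.2, 0.1, -0.1]
width: 0.0002
```

```bash
python3 t.py
```

```text
12.2667 [0.58922843 0.07289046 0.05660309] [-0.19660858  0.12773158 -0.09120554] [-55.58770537 -22.36708939] [ 0.018  0.555 -0.242  1.809  0.178  0.798  1.066] 0.00015673537832731291
```

Request:
{"name": "move_arm", "arguments": {"plan": [[[0,0,0.04,0,0,0,0],[0,0,0.08,0,0,0,0],[0,0,0.12,0,0,0,0],[0,0,0.16,0,0,0,0],[0,0,0.18,0,0,0,0],[0,0,0.18,0,0,0,0],[0,0,0.18,0,0,0,0],[0,0,0.18,0,0,0,0]]]}}

```text
time_s: 12.93
tcp_pos: [0.5892, 0.0729, 0.0548]
eef_rot: [3.142, 0.0, 2.95]
wrist_force: [1.2, 0.2, 0.1]
width: 0.0003
```

```bash
python3 t.py
```

```text
12.9333 [0.58920443 0.07287989 0.05479029] [1.20815989 0.24183369 0.14920308] [-55.65532565 -22.29105592] [ 0.017  0.558 -0.242  1.81   0.178  0.795  1.065] 0.00032409755732837927
```

Request:
{"name": "move_arm", "arguments": {"plan": [[[0,0,0.04,0,0,0,0],[0,0,0.08,0,0,0,0],[0,0,0.12,0,0,0,0],[0,0,0.16,0,0,0,0],[0,0,0.18,0,0,0,0],[0,0,0.18,0,0,0,0],[0,0,0.18,0,0,0,0],[0,0,0.18,0,0,0,0]]]}}

```text
time_s: 13.6
tcp_pos: [0.5892, 0.0729, 0.053]
eef_rot: [3.142, 0.0, 2.95]
wrist_force: [0.1, 0.5, 0.0]
width: 0.0001
```

```bash
python3 t.py; python3 - <<'E'
from h import *
import cv2
a=viewer.camera("wrist")[:,:,::-1][130:280,160:360]; b=viewer.camera("scene")[:,:,::-1][155:215,240:320]
cv2.imwrite("pics/c5.png",np.hstack([cv2.resize(x,(400,300),interpolation=cv2.INTER_CUBIC) for x in(a,b)]))
E
```

```text
13.6 [0.58923354 0.07285676 0.0530162 ] [0.12342995 0.54167082 0.01255235] [-55.72341442 -22.21502423] [ 0.017  0.56  -0.241  1.811  0.179  0.792  1.064] 0.00014339024517464642
```

View pics/c5.png

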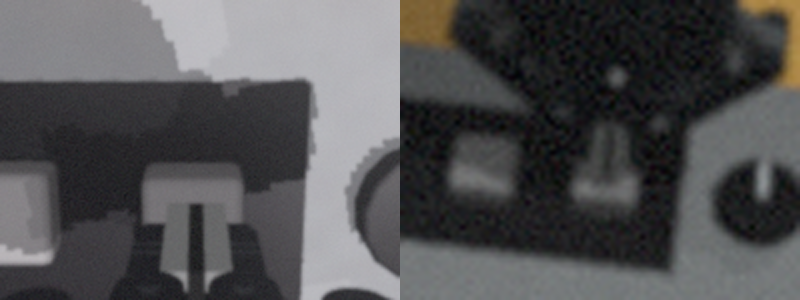

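The crop shows the tip at row 204 and the cap's base-side edge at row 182. The gap between them is closing steadily, with about 5–11 mm left to contact. I'll keep going.

Request:
{"name": "move_arm", "arguments": {"plan": [[[0,0,0.04,0,0,0,0],[0,0,0.08,0,0,0,0],[0,0,0.12,0,0,0,0],[0,0,0.16,0,0,0,0],[0,0,0.2,0,0,0,0],[0,0,0.2,0,0,0,0],[0,0,0.2,0,0,0,0],[0,0,0.2,0,0,0,0]]]}}

```text
time_s: 14.37
tcp_pos: [0.5892, 0.0729, 0.051]
eef_rot: [3.142, -0.0, 2.95]
wrist_force: [-0.6, -0.1, -0.6]
width: -0.0001
```

```bash
python3 t.py
```

```text
14.3667 [0.58920834 0.07287811 0.0509808 ] [-0.59695711 -0.09674744 -0.64697582] [-55.79364181 -22.12593913] [ 0.016  0.563 -0.24   1.812  0.18   0.788  1.063] -9.966734685175535e-05
```

Request:
{"name": "move_arm", "arguments": {"plan": [[[0,0,0.04,0,0,0,0],[0,0,0.08,0,0,0,0],[0,0,0.12,0,0,0,0],[0,0,0.16,0,0,0,0],[0,0,0.2,0,0,0,0],[0,0,0.2,0,0,0,0],[0,0,0.2,0,0,0,0],[0,0,0.2,0,0,0,0]]]}}

```text
time_s: 15.03
tcp_pos: [0.5892, 0.0729, 0.049]
eef_rot: [3.142, -0.0, 2.95]
wrist_force: [0.3, 0.2, 0.7]
width: 0.0
```

```bash
python3 t.py
```

```text
15.0333 [0.58918847 0.07287061 0.04899453] [0.26678185 0.21964606 0.73134755] [-55.87050319 -22.04157472] [ 0.016  0.566 -0.24   1.812  0.181  0.784  1.063] 1.0150342255977583e-05
```

Request:
{"name": "move_arm", "arguments": {"plan": [[[0,0,0.04,0,0,0,0],[0,0,0.08,0,0,0,0],[0,0,0.12,0,0,0,0],[0,0,0.16,0,0,0,0],[0,0,0.18,0,0,0,0],[0,0,0.18,0,0,0,0],[0,0,0.18,0,0,0,0],[0,0,0.18,0,0,0,0]]]}}

```text
time_s: 15.7
tcp_pos: [0.5892, 0.0728, 0.0472]
eef_rot: [3.142, -0.0, 2.95]
wrist_force: [-0.5, 0.5, 0.2]
width: -0.0
```

```bash
python3 t.py
```

```text
15.7 [0.58919813 0.0728457  0.04718281] [-0.51813219  0.49805793  0.18289187] [-55.94398141 -21.96973801] [ 0.015  0.569 -0.239  1.813  0.182  0.781  1.062] -5.856424895663298e-06
```

Request:
{"name": "move_arm", "arguments": {"plan": [[[0,0,0.04,0,0,0,0],[0,0,0.08,0,0,0,0],[0,0,0.12,0,0,0,0],[0,0,0.16,0,0,0,0],[0,0,0.18,0,0,0,0],[0,0,0.18,0,0,0,0],[0,0,0.18,0,0,0,0],[0,0,0.18,0,0,0,0]]]}}

```text
time_s: 16.37
tcp_pos: [0.5892, 0.0729, 0.0455]
eef_rot: [3.142, 0.0, 2.95]
wrist_force: [-0.6, -1.6, 1.6]
width: 0.0
```

```bash
python3 t.py
```

```text
16.3667 [0.5892363  0.07285382 0.04546802] [-0.6139512  -1.63687868  1.61439253] [-55.43732643 -21.77173734] [ 0.015  0.571 -0.238  1.814  0.183  0.778  1.061] 2.272513372781359e-05
```

Contact: joint torque jumped by about 0.58 N·m, roughly 1 N. One small step further will show whether it feels like a spring or solid.

Request:
{"name": "move_arm", "arguments": {"plan": [[[0,0,0.02,0,0,0,0],[0,0,0.04,0,0,0,0],[0,0,0.06,0,0,0,0],[0,0,0.06,0,0,0,0],[0,0,0.06,0,0,0,0],[0,0,0.06,0,0,0,0],[0,0,0.06,0,0,0,0],[0,0,0.06,0,0,0,0]]]}}

```text
time_s: 17.03
tcp_pos: [0.5892, 0.0729, 0.0448]
eef_rot: [3.142, 0.0, 2.95]
wrist_force: [0.3, -0.3, 1.6]
width: -0.0002
```

```bash
python3 t.py
```

```text
17.0333 [0.58923809 0.07286523 0.0448168 ] [ 0.32131986 -0.32803411  1.63438486] [-55.09409666 -21.59162521] [ 0.014  0.572 -0.238  1.814  0.183  0.777  1.061] -0.00020676548150545243
```

It feels like a spring (about 1.1 N/mm), so key 1 is free, and a free key's top is at TCP reading 0.0454. I'll lift and move to key 2.

Request:
{"name": "move_arm", "arguments": {"plan": [[[0,0,-0.8,0,0,0,0],[0,-1,-1,0,0,0,0],[0,-2.5,-1,0,0,0,0],[0,-4,-1,0,0,0,0],[0,-5,-1,0,0,0,0],[0,-5,-0.7,0,0,0,0],[0,-5,-0.4,0,0,0,0],[0,-5,-0.3,0,0,0,0]]]}}

```text
time_s: 17.7
tcp_pos: [0.5793, 0.0241, 0.0472]
eef_rot: [3.141, -0.001, 2.95]
wrist_force: [0.7, -0.4, 0.5]
width: -0.0002
```

Request:
{"name": "move_arm", "arguments": {"plan": [[[0,0,0,0,0,0,0],[0,0,0,0,0,0,0],[0,0,0.1,0,0,0,0],[0,0,0.2,0,0,0,0],[0,0,0.3,0,0,0,0],[0,0,0.3,0,0,0,0],[0,0,0.3,0,0,0,0],[0,0,0.3,0,0,0,0]]]}}

```text
time_s: 18.37
tcp_pos: [0.5797, 0.0238, 0.0448]
eef_rot: [3.142, -0.0, 2.95]
wrist_force: [0.0, -0.6, -0.0]
width: -0.0001
```

```bash
python3 t.py
```

```text
18.3667 [0.57971261 0.02380887 0.04480331] [ 0.00947169 -0.56300376 -0.01557918] [-54.6009028 -21.5030694] [ 0.095  0.553 -0.235  1.849  0.178  0.76   1.144] -0.0001412250380173934
```

Request:
{"name": "move_arm", "arguments": {"plan": [[[0,0,0.02,0,0,0,0],[0,0,0.05,0,0,0,0],[0,0,0.08,0,0,0,0],[0,0,0.08,0,0,0,0],[0,0,0.08,0,0,0,0],[0,0,0.08,0,0,0,0],[0,0,0.08,0,0,0,0],[0,0,0.08,0,0,0,0]]]}}

```text
time_s: 19.03
tcp_pos: [0.5797, 0.0238, 0.044]
eef_rot: [3.142, 0.0, 2.95]
wrist_force: [-0.5, -0.1, 0.6]
width: 0.0003
```

```bash
python3 t.py
```

```text
19.0333 [0.57972905 0.02377424 0.04401136] [-0.54124859 -0.11794472  0.61891933] [-54.69267368 -21.49871349] [ 0.095  0.554 -0.235  1.849  0.179  0.759  1.144] 0.00030822279617856733
```

Request:
{"name": "move_arm", "arguments": {"plan": [[[0,0,0.04,0,0,0,0],[0,0,0.08,0,0,0,0],[0,0,0.12,0,0,0,0],[0,0,0.16,0,0,0,0],[0,0,0.18,0,0,0,0],[0,0,0.18,0,0,0,0],[0,0,0.18,0,0,0,0],[0,0,0.18,0,0,0,0]]]}}

```text
time_s: 19.7
tcp_pos: [0.5797, 0.0237, 0.0422]
eef_rot: [-3.142, -0.0, 2.95]
wrist_force: [-0.2, -0.1, 0.3]
width: 0.0
```

```bash
python3 t.py
```

```text
19.7 [0.57968937 0.02373615 0.04218067] [-0.2311033  -0.12967047  0.3320603 ] [-54.7441721  -21.40777051] [ 0.095  0.557 -0.234  1.85   0.18   0.756  1.143] 4.183029250921039e-05
```

Key 2 gives no force 3 mm below the level where a free key would, so it is probably the latched one. I'll touch it in fine steps.

Request:
{"name": "move_arm", "arguments": {"plan": [[[0,0,0.02,0,0,0,0],[0,0,0.04,0,0,0,0],[0,0,0.06,0,0,0,0],[0,0,0.08,0,0,0,0],[0,0,0.09,0,0,0,0],[0,0,0.09,0,0,0,0],[0,0,0.09,0,0,0,0],[0,0,0.09,0,0,0,0]]]}}

```text
time_s: 20.37
tcp_pos: [0.5799, 0.0238, 0.0418]
eef_rot: [-3.142, 0.0, 2.95]
wrist_force: [-1.8, -0.2, 5.2]
width: -0.0002
```

```bash
python3 t.py
```

```text
20.3667 [0.57986857 0.02380094 0.04180827] [-1.756702   -0.17117615  5.18476456] [-52.25332975 -20.90595424] [ 0.094  0.557 -0.234  1.85   0.18   0.754  1.143] -0.00023652451524564633
```

Key 2 is solid: about 5 N within 0.4 mm, 3.6 mm lower than key 1. It is the latched key. Next I'll tap keys 3 and 4.

Request:
{"name": "move_arm", "arguments": {"plan": [[[0,0,-1,0,0,0,0],[0,-1,-1.3,0,0,0,0],[0,-2.5,-1.3,0,0,0,0],[0,-4,-1.3,0,0,0,0],[0,-5,-1.3,0,0,0,0],[0,-5,-1,0,0,0,0],[0,-5,-0.7,0,0,0,0],[0,-5,-0.6,0,0,0,0]]]}}

```text
time_s: 21.03
tcp_pos: [0.57, -0.0246, 0.0468]
eef_rot: [3.141, -0.001, 2.951]
wrist_force: [-0.2, -0.0, -1.0]
width: -0.0002
```

Request:
{"name": "move_arm", "arguments": {"plan": [[[0,0,0,0,0,0,0],[0,0,0,0,0,0,0],[0,0,0.1,0,0,0,0],[0,0,0.2,0,0,0,0],[0,0,0.3,0,0,0,0],[0,0,0.3,0,0,0,0],[0,0,0.3,0,0,0,0],[0,0,0.3,0,0,0,0]]]}}

```text
time_s: 21.7
tcp_pos: [0.5705, -0.0248, 0.0445]
eef_rot: [3.141, 0.0, 2.951]
wrist_force: [0.7, 1.9, 2.2]
width: -0.0002
```

```bash
python3 f.py
```

```text
21.75 [ 0.57044965 -0.02486143  0.04450662] [3.14109698e+00 4.09832398e-04 2.95074436e+00] F [0.22 1.09 1.42] [-52.54354119 -20.64591944   0.09001785]
```

Key 3 yields about 1.5–2 N, as a free key should at 1 mm down. Key 4 is next.

Request:
{"name": "move_arm", "arguments": {"plan": [[[0,0,-0.8,0,0,0,0],[0,-1,-1,0,0,0,0],[0,-2.5,-1,0,0,0,0],[0,-4,-1,0,0,0,0],[0,-5,-1,0,0,0,0],[0,-5,-0.7,0,0,0,0],[0,-5,-0.4,0,0,0,0],[0,-5,-0.3,0,0,0,0]]]}}

```text
time_s: 22.47
tcp_pos: [0.5604, -0.0738, 0.0467]
eef_rot: [3.141, -0.001, 2.951]
wrist_force: [-0.6, 0.2, -0.4]
width: 0.0003
```

Request:
{"name": "move_arm", "arguments": {"plan": [[[0,0,0,0,0,0,0],[0,0,0,0,0,0,0],[0,0,0.1,0,0,0,0],[0,0,0.2,0,0,0,0],[0,0,0.3,0,0,0,0],[0,0,0.3,0,0,0,0],[0,0,0.3,0,0,0,0],[0,0,0.3,0,0,0,0]]]}}

```text
time_s: 23.13
tcp_pos: [0.561, -0.0738, 0.0445]
eef_rot: [3.141, 0.0, 2.951]
wrist_force: [-0.5, 1.7, 2.2]
width: 0.0003
```

```bash
python3 f.py
```

```text
23.1833 [ 0.56096993 -0.07394624  0.04449802] [3.14112091e+00 4.02291298e-04 2.95071255e+00] F [-0.66  2.12  2.11] [-52.04232216 -20.56821942   0.0624372 ]
```

Key 4 is free too, at about 2.1 N. Back to key 2 for the full press: the stop is about 7 mm below 0.0454, at TCP reading 0.0384.

Request:
{"name": "move_arm", "arguments": {"plan": [[[0,0,-0.8,0,0,0,0],[0,1,-1,0,0,0,0],[0,4,-1,0,0,0,0],[0,7,-1,0,0,0,0],[0,9,-1,0,0,0,0],[0,10,-0.8,0,0,0,0],[0,10,-0.5,0,0,0,0],[0,10,-0.3,0,0,0,0]]]}}

```text
time_s: 23.9
tcp_pos: [0.5793, 0.0233, 0.0469]
eef_rot: [-3.141, -0.001, 2.951]
wrist_force: [-0.8, -1.0, -0.3]
width: -0.0001
```

Request:
{"name": "move_arm", "arguments": {"plan": [[[0,0,0,0,0,0,0],[0,0,0.2,0,0,0,0],[0,0,0.4,0,0,0,0],[0,0,0.6,0,0,0,0],[0,0,0.75,0,0,0,0],[0,0,0.85,0,0,0,0],[0,0,0.9,0,0,0,0],[0,0,0.9,0,0,0,0]]]}}

```text
time_s: 24.57
tcp_pos: [0.5797, 0.0223, 0.039]
eef_rot: [-3.14, 0.0, 2.949]
wrist_force: [-1.6, -1.3, 8.3]
width: 0.0001
```

```bash
python3 f.py
```

```text
24.6167 [0.57971285 0.02224199 0.03903855] [-3.14036059e+00  1.78932202e-04  2.94895362e+00] F [-2.27 -1.91  7.72] [-50.85979342 -20.726915    -1.15028244]
```

Request:
{"name": "move_arm", "arguments": {"plan": [[[0,0,0.05,0,0,0,0],[0,0,0.1,0,0,0,0],[0,0,0.13,0,0,0,0],[0,0,0.13,0,0,0,0],[0,0,0.13,0,0,0,0],[0,0,0.13,0,0,0,0],[0,0,0.13,0,0,0,0],[0,0,0.13,0,0,0,0]]]}}

```text
time_s: 25.33
tcp_pos: [0.5799, 0.0222, 0.0386]
eef_rot: [-3.14, 0.001, 2.949]
wrist_force: [-4.1, -2.7, 14.0]
width: 0.0001
```

Request:
{"name": "move_arm", "arguments": {"plan": [[[0,0,-0.2,0,0,0,0],[0,0,-0.5,0,0,0,0],[0,0,-0.9,0,0,0,0],[0,0,-1.5,0,0,0,0],[0,0,-2.5,0,0,0,0],[0,0,-4,0,0,0,0],[0,0,-6,0,0,0,0],[0,0,-8,0,0,0,0]]]}}

```text
time_s: 26.0
tcp_pos: [0.5793, 0.0241, 0.1178]
eef_rot: [3.141, -0.001, 2.951]
wrist_force: [0.0, 0.1, 1.1]
width: -0.0001
```

Request:
{"name": "move_arm", "arguments": {"plan": [[[2,0,-2,0,0,0,0],[5,0,-4,0,0,0,0],[8,0,-6,0,0,0,0],[10,0,-8,0,0,0,0],[12,0,-8,0,0,0,0],[12,0,-8,0,0,0,0],[12,0,-8,0,0,0,0],[12,0,-8,0,0,0,0]]]}}

```text
time_s: 26.67
tcp_pos: [0.4625, 0.0465, 0.1974]
eef_rot: [3.141, 0.001, 2.95]
wrist_force: [0.3, -0.1, -0.1]
width: -0.0004
```

```bash
python3 - <<'E'
from h import *
import cv2
im=viewer.camera("scene")[:,:,::-1][120:280,130:390]; cv2.imwrite("pics/e.png",cv2.resize(im,(780,480),interpolation=cv2.INTER_CUBIC))
E
```

```text
(no output)
```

View pics/e.png

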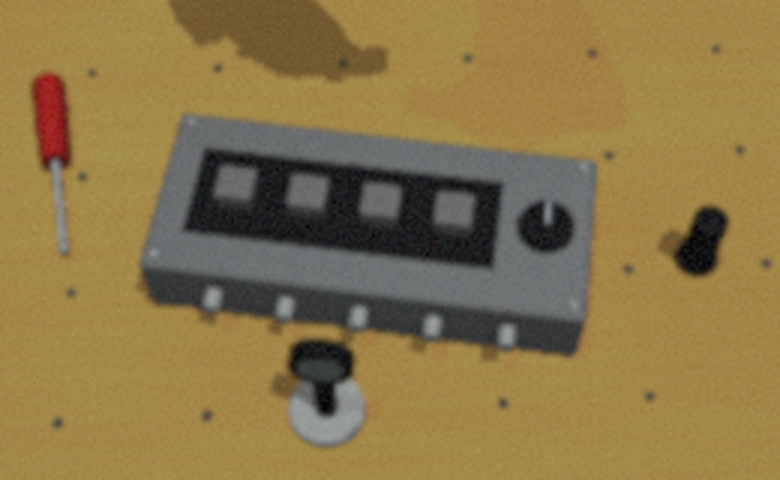

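The picture shows four evenly spaced keys at (455,209), (380,200), (308,191) and (235,184), with the lens, post holder and driver where they were. As a last check, I'll measure how far each key has shifted in the image since the start.

```bash
python3 - <<'E'
from h import *
import cv2
a=cv2.imread("pics/scene0.png",0); b=cv2.resize(viewer.camera("scene")[:,:,::-1],(800,600),interpolation=cv2.INTER_CUBIC); b=cv2.cvtColor(b,cv2.COLOR_BGR2GRAY)
w=cv2.createHanningWindow((40,40),cv2.CV_32F)
for n,(u,v) in dict(k1=(440,298),k2=(402,295),k3=(364,290),k4=(326,285),lens=(372,390),post=(569,313),drv=(231,255)).items():
    p=[np.float32(x[v-20:v+20,u-20:u+20]) for x in(a,b)]; print(n,cv2.phaseCorrelate(*p,w))
E
```

```text
k1 ((0.08489771699566617, -0.03320499520124898), 1.0218123650550843)
k2 ((-0.06653626822492242, -0.2206887674757354), 0.9266743689775467)
k3 ((-2.0864428311096894, 0.48387029889905264), 0.520768401324749)
k4 ((0.09337206704883982, 0.003551950682322058), 1.173409572839737)
lens ((-0.19492999247260556, -0.1771978108119221), 1.2187859255075455)
post ((0.07761068720875741, 0.07855716275682667), 1.1815060460567475)
drv ((0.4737769978968167, 0.013997233094396933), 0.8352595293521881)
```

Key 2's shift came out smaller than expected and key 3's result is unreliable (response 0.52). I'll compare the before and after crops directly.

```bash
python3 - <<'E'
from h import *
import cv2
a=cv2.imread("pics/scene0.png"); b=np.mean([viewer.camera("scene")[:,:,::-1] for _ in range(6)],0).astype(np.uint8)
b=cv2.resize(b,(800,600),interpolation=cv2.INTER_CUBIC)
cv2.imwrite("pics/ba.png",np.vstack([cv2.resize(x[255:330,295:475],(720,300),interpolation=cv2.INTER_CUBIC) for x in(a,b)]))
E
```

```text
(no output)
```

View pics/ba.png

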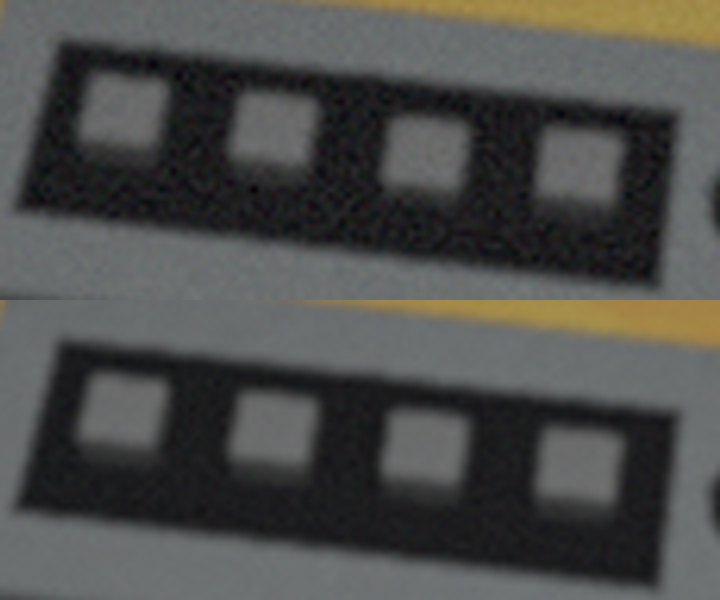

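Before, key 2's top edge (row 112) sat below the midpoint of its neighbours' edges (106). Now it is level (row 405, midpoint 406), and the other keys are unchanged. I'm handing in.

```bash
python3 -c "
from bench import robot
print(robot.sense()['time_s']); print(robot.finish_job())"
```

```text
27.0667
the job is handed in; nothing more can be done
None
```

The latched key was key 2, counting from the dial, and it now stands level with the others. I handed the job in at 27.1 s; no verdict was reported.

**Tapping:** I tapped keys 1 to 4 in order. Keys 1, 3 and 4 gave like a spring, at about 1.5–2 N. Key 2 felt solid at about 5 N, roughly 3.6 mm lower than key 1.

**Pressing:** I pressed key 2 to its stop, where the wrist force read 14 N, against the roughly 9 N expected there, because I pushed slightly into the stop. Then I let go and moved the arm clear.

**Last checks:**
- **Keys:** In before-and-after pictures, key 2's top edge had risen into line with its neighbours, and the other three keys looked unchanged.
- **Loose items:** The lens, post holder and screwdriver shifted by less than half a pixel (in the enlarged picture) since the start.
- **Contact:** The wrist force was about zero with the arm clear.

**What disagreed:**
- **TCP height:** The fingers met key 1's top, which should be 76 mm high, when the TCP read about 45 mm. That is about 30 mm off, so I worked from force instead of the reported height.
- **Image-shift check:** An automatic check gave a false result for key 3 and too small a rise for key 2. For those two I relied on the direct picture comparison.

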